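Sweep the cover-glass boxes up to the stop rail

TASK

Pick up the aluminium straightedge by its red grip and use its long face to sweep the three small light-blue cover-glass boxes together, as one row in a single push, along the mat until they lie flush against the front of the yellow stop rail, all within its length. Touch the boxes only with the straightedge, leave the bottle and the canister where they stand, and finish with the straightedge set down upright on the mat and let go.

Things in the scene. Friction and masses are not known exactly. Their poses are not given: they have to be found in the camera images.
- straightedge: Loose straightedge, 0.3 kg: an aluminium bar 180 mm long (along its y), 20 mm thick (along x), 22 mm high, its underside flat on the mat, with an upright red plastic grip on the middle of its top, 16 mm thick (along x), 44 mm long (along y), rising from 22 mm to 74 mm above the underside. Origin: on the middle of the grip, 50 mm above the underside; z up. Its two long faces (+x and -x, 10 mm from the origin) are alike.
- cover_box_0: Light blue square box of cover glasses with a dark band, about 27 x 27 mm and 14 mm high, 30 g, slides freely; one of three alike (order along the rail as numbered, 0 at the rail's -y end). Origin: centre of its underside; z up, x and y square to its sides.
- cover_box_1: Light blue square box of cover glasses with a dark band, about 27 x 27 mm and 14 mm high, 30 g, slides freely; one of three alike (order along the rail as numbered, 0 at the rail's -y end). Origin: centre of its underside; z up, x and y square to its sides.
- cover_box_2: Light blue square box of cover glasses with a dark band, about 27 x 27 mm and 14 mm high, 30 g, slides freely; one of three alike (order along the rail as numbered, 0 at the rail's -y end). Origin: centre of its underside; z up, x and y square to its sides.
- stop_rail: Stop rail fixed on the dark grey bench mat (its top 2 mm above the bench; all the work lies on it): a yellow bar 180 mm long (along its y), 16 mm thick (along x), 18 mm high. Origin: centre of its underside; z up. Its front, where the boxes belong, is the face on its -x side, 8 mm from the origin; the boxes start 100 to 140 mm in front of it, measured from rail origin to box origin, within 60 mm of the middle of the rail along y.
- eosin_bottle: Bystander: amber dropper bottle with red collar and black top, 34 mm across, 86 mm tall, standing behind the stop rail. Origin: centre of its underside.
- canister: Bystander: black canister with white lid standing behind the stop rail, 37 mm across, 64 mm tall. Origin: centre of its underside. In the room near it: a tall black microscope, 0.4 m high, beyond x = 0.58 between y = -0.13 and -0.32 (swing the arm past in front of it), and a closed black case about 0.1 m high behind the mat.
Things that resemble listed ones, but are neither listed nor needed, are in the scene too. Leave any purple look-alike of the cover_box_1 alone.

How it is judged:
By the outcome, as a careful person would: the job done as asked, in the order asked, and still so for the second after the job is handed in, with the robot touching nothing.
It also fails if it takes over 40 s, if anything falls off the work surface, if the arm or the gripper's body presses on something with over 40 N, if the wrist force passes 120 N, or if a joint passes its speed limit or range.

ROBOT

A 6-joint arm with a two-finger parallel gripper is mounted at the origin on a cart in front of the work surface, level with it; the furniture and walls round the work are solid. World frame = base frame: x ahead of the robot, y to its left, z up, the work surface at z = 0. Lengths are in m, angles in rad, forces in N, time in s.
With the tool pointing down it reaches from about 0.35 to 0.85 m from the base axis. Payload 8.1 kg.
Tool frame: the origin (TCP) lies at the very end of the fingers, on their centre line; the grasp point (between the pads) lies robot.hold_point_z behind it (robot.hold_point_z is the distance from the TCP to the grasp point, in m); z points along the fingers, y is the direction in which the jaws open and shut (so a half turn about z gives the same grasp; the last joint's range is limited). The gripper opens to 93 mm and grips with 3 to 60 N. Pads are 15 mm wide; open, the fingers measure 128 mm over their backs; the gripper's body (75 mm by 188 mm) begins 65 mm behind the grasp point.
Start: joints at [-1.321, 0.13, 1.488, -0, 1.523, -0.085], TCP at [0.197, -0.567, 0.219] pointing down, gripper open.
Joint ranges: [-2.96, 2.96], [-0.89, 2.26], [0.02, 2.5], [-1.34, 4.48], [0, 2.73], [-2.66, 2.66]. Speed limits (rad/s): [2.39, 2.39, 2.79, 3.14, 3.14, 3.14].

INTERFACE

Orientations are given as a rotation vector (axis times angle).
In Python, from plant import robot, cams gives the robot as it stands. The module is installed in compiled form; this text tells all that it offers.
- The arm moves only by the tool step_arm, never from a script. Its argument "deltas" is a list of rows, each an object with "offset": the shift along the tool's x, y, z in cm, a list of three; "roll": the turn about the tool's z in rad. In form: [{"offset": [x, y, z], "roll": roll}, ...]. A call has 1 to 12 rows; each row shifts and turns the commanded pose from where the row before left it, along the tool's axes as they then stand; what a row does not reach is not made up. A row lasts 1/8 s, in which the tool goes at most 62.5 mm and 10.7 degrees, less where a joint would pass 70% of its speed; a pose out of reach is approached as far as the arm can. A call with a gripper value outside its range is refused whole. "fingers" is the finger opening in cm, from 0 to 9.3, set as the call begins (left out, the last holds). The fingers move at their own pace and stop on an object; "grip_force" is the grip in N (left out, the last holds). Time passes only in rows, so rows that do not move let the fingers close. It gives the time, the measured TCP pose, the force and the opening at its end, in the units of the state.
- robot.read_state(): the state, without advancing time (a new reading comes with each control period).
- cams.read_camera(name): name is "scene" or "top"; returns a dict with "pixels" (384x512x3 uint8, red, green, blue), "fx", "fy", "cx", "cy" (pixels), "extrinsics" (4x4, takes a point from world to camera coordinates). Camera axes: x right, y down, z forward; pixel columns grow to the right and rows downward; lengths in m; the calibration is good to about 2 mm. A picture is of the moment at which its call begins. There is no depth.
- robot.close_job(): hands the job in, once; it reports no verdict.
Trained networks look in a picture, given as the dict that the camera call returned (one of the last four; its "shot" number tells which), for a name from the list of things; names that differ only in an ending like _2 or _b are one class to them, and where a whole thing is asked for, a point or a joint stands for the part that bears it (a point fixed in the world has none). Each returns a list of dicts, best first, with "score" (0 to 1); they miss things now and then, are a little off and sometimes report something else, mostly with a low value. They report only what shows in the picture. A call takes as long as a camera call. They do not tell look-alikes from the thing itself.
- cams.boxes_of(picture, thing): "xy" ([column, row] in pixels, amid what is visible of it).
- cams.silhouettes(picture, thing): "mask" (384x512 bool, what is visible of it) and "xy" ([column, row] in pixels, amid what is visible of it).
- cams.pinpoint(picture, thing): "xy" ([column, row] in pixels: a listed point, or the origin of a listed thing).
The state is a dict: "t": time; "q": joint angles; "dq": joint speeds; "joint_torque": joint torques, N m; "tool_pos": TCP position; "orientation": TCP orientation; "force": force on the tool from outside, world axes, zero at the start; "wrist_torque": the same for the moment, N m; "opening": finger opening in m.
Only numpy, scipy, OpenCV 4.12 (cv2) and the standard library are available. Lean on these libraries where they do the work, as an engineer would, in place of code of your own. Each camera call takes 0.05 s, during which the arm holds its last target. There are 200 camera calls.

## Working session

There is one attempt and no reset: what is moved stays moved. The work goes in short steps, Python scripts to look and compute and a tool call to move; the robot and the scene stay as the last step left them, time stands still between calls to the robot, and variables do not carry over. Pictures are saved under pics/ and viewed, about 8 in all and at most 12, crops included, and the job is handed in when it is done.

Besides the shell and the picture viewer there is one more tool, called by a JSON object that holds its "method" and its "body", one argument or row to a line. step_arm: Moves the arm, as the interface text tells. Its arguments: {"type":"object","properties":{"deltas":{"type":"array"},"fingers":{"type":"number"},"grip_force":{"type":"number"}},"required":["deltas"]}

```bash
mkdir -p pics; cat > h.py <<'E'
import numpy as np, cv2
from plant import robot, cams
def ray(p,uv,z):
    E=np.array(p["extrinsics"]);R,t=E[:3,:3],E[:3,3];c=-R.T@t
    d=R.T@np.array([(uv[0]-p["cx"])/p["fx"],(uv[1]-p["cy"])/p["fy"],1])
    return c+d*(z-c[2])/d[2]
def proj(p,X):
    E=np.array(p["extrinsics"]);v=E[:3,:3]@np.array(X)+E[:3,3]
    return np.array([p["fx"]*v[0]/v[2]+p["cx"],p["fy"]*v[1]/v[2]+p["cy"]])
E
python3 - <<'E'
from h import *
s=robot.read_state();print(s,robot.hold_point_z)
H={"straightedge":.052,"cover_box_0":.002,"stop_rail":.002,"eosin_bottle":.002,"canister":.002}
for n in("top","scene"):
    p=cams.read_camera(n);cv2.imwrite(f"pics/{n}0.png",p["pixels"][:,:,::-1])
    E=np.array(p["extrinsics"]);print(n,p["fx"],-E[:3,:3].T@E[:3,3])
    for t,z in H.items():
        for d in cams.pinpoint(p,t):print(t,np.round(d["xy"]),round(d["score"],2),np.round(ray(p,d["xy"],z),4))
E
```

```text
{'t': 0.0, 'q': array([-1.32140754e+00,  1.31138899e-01,  1.48926032e+00, -5.05354594e-06,
        1.52301222e+00, -8.54014383e-02]), 'dq': array([ 0.00090461,  0.0009042 , -0.0023051 , -0.0014787 ,  0.00030711,
       -0.00046609]), 'joint_torque': array([-9.65922118e-04, -5.59850299e+01, -4.91752017e+01,  7.65604503e-02,
        3.58044798e-02, -1.82533568e-04]), 'tool_pos': array([ 0.19702084, -0.56613035,  0.21761117]), 'orientation': array([-3.09589285e+00, -5.23133137e-01,  2.41752412e-04]), 'force': array([-0.21103475, -0.90072172, -0.39840346]), 'wrist_torque': array([ 0.04204798, -0.02768778,  0.0518358 ]), 'opening': 0.09328036393097477} 0.0188
top 384.8797042882025 [0.4172593  0.05517915 0.91700476]
straightedge [139. 198.] 0.71 [0.5311 0.321  0.052 ]
cover_box_0 [231. 180.] 0.61 [0.5838 0.1162 0.002 ]
cover_box_0 [263. 144.] 0.61 [0.6741 0.0392 0.002 ]
cover_box_0 [238. 204.] 0.6 [0.5276 0.0986 0.002 ]
cover_box_0 [351. 244.] 0.59 [ 0.4343 -0.1697  0.002 ]
cover_box_0 [311. 140.] 0.53 [ 0.6873 -0.0783  0.002 ]
stop_rail [280. 218.] 0.63 [ 0.4944 -0.0012  0.002 ]
eosin_bottle [329. 204.] 0.46 [ 0.5292 -0.1193  0.002 ]
canister [314. 247.] 0.81 [ 0.4257 -0.0816  0.002 ]
scene 477.1345327997915 [ 0.17593426 -0.51541723  0.87063561]
straightedge [189. 140.] 0.87 [0.5248 0.3122 0.052 ]
cover_box_0 [271. 316.] 0.73 [ 0.4323 -0.1731  0.002 ]
cover_box_0 [303. 196.] 0.7 [0.6748 0.0346 0.002 ]
cover_box_0 [212. 215.] 0.63 [0.4657 0.108  0.002 ]
cover_box_0 [340. 224.] 0.63 [ 0.6914 -0.0793  0.002 ]
cover_box_0 [257. 191.] 0.49 [0.5919 0.1093 0.002 ]
cover_box_0 [236. 208.] 0.46 [0.5233 0.0957 0.002 ]
stop_rail [247. 241.] 0.71 [0.4921 0.0026 0.002 ]
eosin_bottle [294. 279.] 0.86 [ 0.5185 -0.1334  0.002 ]
canister [238. 284.] 0.59 [ 0.4179 -0.0767  0.002 ]
canister [256. 194.] 0.16 [0.5847 0.1035 0.002 ]
```

View pics/top0.png

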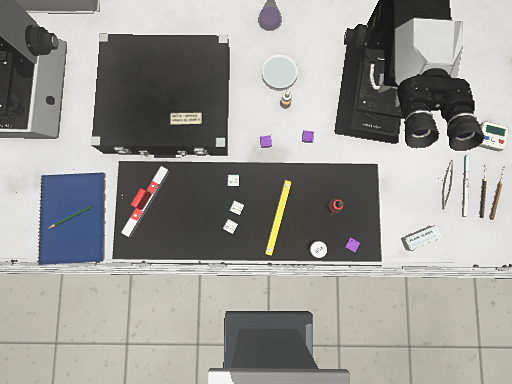

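View pics/scene0.png

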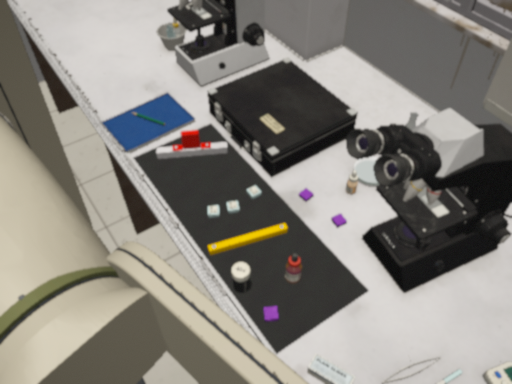

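```bash
cat > fit.py <<'E'
from h import *
from scipy.optimize import minimize
S=8
def hull(p,prisms,pose,z0=.002):
    x,y,a=pose;c,s=np.cos(a),np.sin(a);out=[]
    for hx,hy,za,zb in prisms:
        P=[proj(p,[x+c*u-s*v,y+s*u+c*v,z0+z]) for u in(-hx,hx) for v in(-hy,hy) for z in(za,zb)]
        out.append(cv2.convexHull(np.array(P,np.float32)))
    return out
def render(p,prisms,pose,box):
    x0,y0,x1,y1=box;m=np.zeros(((y1-y0)*S,(x1-x0)*S),np.uint8)
    for h in hull(p,prisms,pose):
        cv2.fillConvexPoly(m,np.round((h+.5-[x0,y0])*S*16).astype(np.int32),255,shift=4)
    return cv2.resize(m,(x1-x0,y1-y0),interpolation=cv2.INTER_AREA)/255.
BAR=[(.010,.090,0,.022),(.008,.022,.022,.074)];RAIL=[(.008,.090,0,.018)];BOX=[(.0135,.0135,0,.014)]
def mask(p,kind):
    im=p["pixels"];h,s,v=[q.astype(int) for q in cv2.split(cv2.cvtColor(im,cv2.COLOR_RGB2HSV))]
    if kind=="rail":return (h>18)&(h<36)&(s>120)&(v>90)
    if kind=="bar":return (v>95)
    return (v>110)
def fit(pics,kind,prisms,guess,pad=8,fixyaw=False):
    d=[]
    for p in pics:
        h=np.concatenate(hull(p,prisms,guess))[:,0]
        b=np.r_[np.floor(h.min(0))-pad,np.ceil(h.max(0))+pad].astype(int)
        m=mask(p,kind)[b[1]:b[3],b[0]:b[2]].astype(np.uint8)
        hm=np.zeros_like(m);c,r=np.mgrid[0:1,0:1]
        n,l,st,ce=cv2.connectedComponentsWithStats(m)
        g=render(p,prisms,guess,b)>.3
        best=max(range(1,n),key=lambda i:((l==i)&g).sum())
        m=(l==best).astype(np.uint8)
        if kind=="box":
            cs,_=cv2.findContours(m,0,2);cv2.fillConvexPoly(m,cv2.convexHull(np.concatenate(cs)),1)
        d.append((p,b,m.astype(float)))
    f=lambda q:sum(np.abs(render(p,prisms,[q[0]/100,q[1]/100,q[2]/10],b)-m).sum()/m.sum() for p,b,m in d)
    x=np.array([guess[0]*100,guess[1]*100,guess[2]*10])
    for k in (1,.4,.2):
        r=minimize(f,x,method="Nelder-Mead",options=dict(initial_simplex=x+k*np.array([[0,0,0],[1,0,0],[0,1,0],[0,0,1.5]])));x=r.x
    return np.array([x[0]/100,x[1]/100,x[2]/10]),r.fun
E
cat > m1.py <<'E'
from fit import *
T,C=cams.read_camera("top"),cams.read_camera("scene")
J=[("bar",BAR,(.527,.315,np.radians(-35))),("rail",RAIL,(.493,.001,np.radians(-105)+0)),
("box",BOX,(.584,.113,0)),("box",BOX,(.525,.097,-.3)),("box",BOX,(.467,.108,-.5))]
for k,pr,g in J:
    for ps in([T],[C],[T,C]):
        q,e=fit(ps,k,pr,g);print(k,np.round(q[:2],4),round(np.degrees(q[2]),1),round(e,3))
    for p in(T,C):
        for h in hull(p,pr,q): cv2.polylines(p.setdefault("o",cv2.resize(p["pixels"][:,:,::-1],None,fx=4,fy=4,interpolation=2)),[np.int32((h+.5)*4)],True,(0,255,0))
cv2.imwrite("pics/m1.png",np.vstack([cv2.resize(T["o"][600:1080,400:1200],(600,360)),cv2.resize(C["o"][480:1060,500:1240],(600,440))])[:600*2][:800] if 0 else np.hstack([cv2.resize(T["o"][620:1060,460:1200],(400,238)),cv2.resize(C["o"][490:1030,560:1200],(400,238))]) if 0 else np.vstack([T["o"][660:960,460:1200],C["o"][720:1010,770:1170+340]]))
E
python3 m1.py
```

```text
bar [0.5448 0.2457] -3.0 1.288
bar [0.5397 0.361 ] -60.4 0.448
bar [0.5305 0.3172] -118.0 0.664
rail [0.4952 0.0041] -105.0 0.138
rail [0.4951 0.0029] -104.8 0.124
rail [0.4952 0.0039] -105.0 0.275
box [0.5846 0.1122] 0.4 0.108
box [0.5834 0.1105] 4.7 0.146
box [0.5844 0.1118] 1.0 0.298
box [0.518 0.102] -25.5 0.075
box [0.5176 0.1008] -17.8 0.176
box [0.518  0.1019] -22.5 0.283
box [0.4734 0.1165] -29.1 0.082
box [0.4737 0.1154] -35.4 0.127
box [0.4733 0.1163] -30.2 0.235
```

View pics/m1.png

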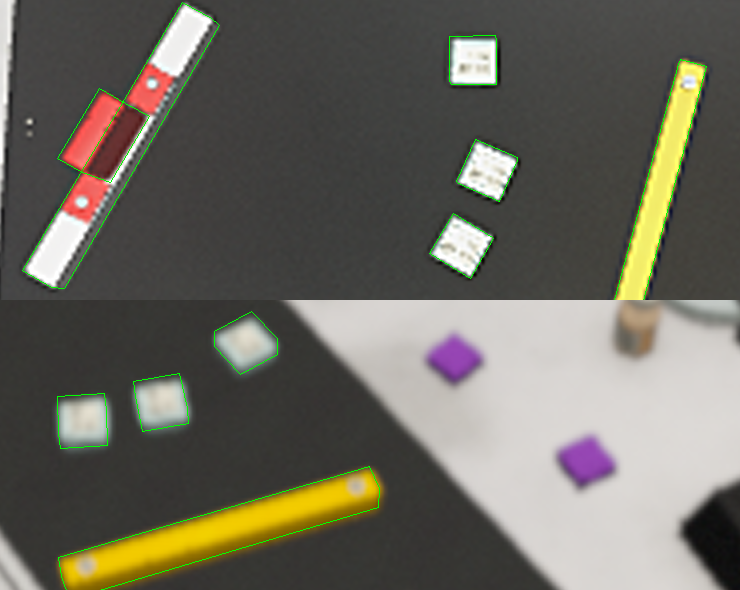

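Candidates at top-image pixels: three light boxes on the mat at (233,181), (237,208) and (230,227), and purple ones at (265,141), (308,137) and (352,245). The light ones fit the description (light blue, 100–140 mm in front of the rail). The overlay crop confirms the rail and box fits. Next I refine the bar pose.

```bash
cat > m2.py <<'E'
from fit import *
import fit as F
T,C=cams.read_camera("top"),cams.read_camera("scene")
def mk(p,k):
    im=p["pixels"].astype(int);r=im[...,0];return (r>100)|((r-im[...,1])>35)
F.mask=mk
for ps in([T],[C],[T,C]):
    q,e=fit(ps,"bar",BAR,(.530,.317,np.radians(62)),pad=5);print(np.round(q[:2],4),round(np.degrees(q[2]),1),round(e,3))
o=[]
for p,(a,b,c,d) in((T,(95,155,200,245)),(C,(130,110,250,170))):
    im=cv2.resize(p["pixels"][:,:,::-1],None,fx=6,fy=6,interpolation=2)
    for h in hull(p,BAR,q):cv2.polylines(im,[np.int32((h+.5)*6)],True,(0,255,0))
    o.append(cv2.resize(im[b*6:d*6,a*6:c*6],(390,330)))
cv2.imwrite("pics/m2.png",np.hstack(o))
E
python3 m2.py
```

```text
[0.5306 0.3178] 61.9 0.241
[0.5309 0.3173] 61.6 0.422
[0.5308 0.3177] 61.8 0.666
```

View pics/m2.png

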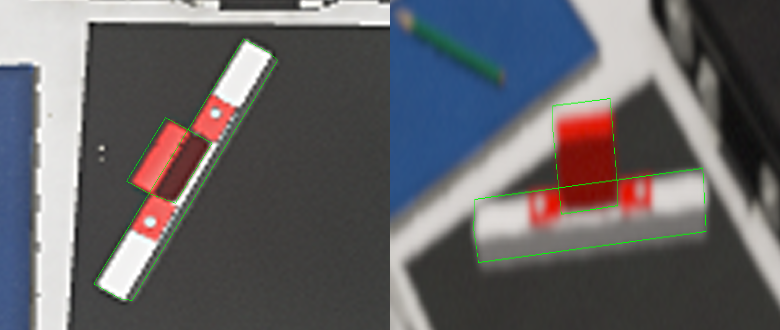

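The crop shows the bar overlay matching in both cameras, with the grip at top pixel (140,199). Now I move over it.

{"method": "step_arm", "body": {
  "deltas": [
    {"offset":[3.03,-3.62,0],"roll":0},
    {"offset":[3.03,-3.62,0],"roll":0},
    {"offset":[3.03,-3.62,0],"roll":0},
    {"offset":[3.03,-3.62,0],"roll":0},
    {"offset":[3.03,-3.62,0],"roll":0},
    {"offset":[3.03,-3.62,0],"roll":0},
    {"offset":[3.03,-3.62,0],"roll":0},
    {"offset":[3.03,-3.62,0],"roll":0},
    {"offset":[3.03,-3.62,0],"roll":0},
    {"offset":[3.03,-3.62,0],"roll":0}
  ],
  "fingers": 5
}}

```text
t: 2.05
tool_pos: [0.3648, -0.1238, 0.219]
orientation: [3.097, 0.523, 0.001]
force: [0.2, -0.2, -0.3]
opening: 0.0503
```

{"method": "step_arm", "body": {
  "deltas": [
    {"offset":[3.03,-3.62,0],"roll":0},
    {"offset":[3.03,-3.62,0],"roll":0},
    {"offset":[3.03,-3.62,0],"roll":0},
    {"offset":[3.03,-3.62,0],"roll":0},
    {"offset":[3.03,-3.62,0],"roll":0},
    {"offset":[3.03,-3.62,0],"roll":0},
    {"offset":[3.03,-3.62,0],"roll":0},
    {"offset":[3.03,-3.62,0],"roll":0},
    {"offset":[3.03,-3.62,0],"roll":0},
    {"offset":[3.03,-3.62,0],"roll":0}
  ]
}}

```text
t: 3.3
tool_pos: [0.5321, 0.3178, 0.2187]
orientation: [3.098, 0.524, 0.001]
force: [0.4, -0.0, -0.1]
opening: 0.0499
```

{"method": "step_arm", "body": {
  "deltas": [
    {"offset":[0,0,0],"roll":-0.166},
    {"offset":[0,0,0],"roll":-0.166},
    {"offset":[0,0,0],"roll":-0.166},
    {"offset":[0,0,0],"roll":-0.166},
    {"offset":[0,0,0],"roll":-0.166},
    {"offset":[0,0,0],"roll":-0.166},
    {"offset":[0,0,0],"roll":-0.166},
    {"offset":[0,0,0],"roll":-0.166},
    {"offset":[0,0,0],"roll":-0.166},
    {"offset":[0,0,0],"roll":-0.166},
    {"offset":[0,0,0],"roll":-0.166},
    {"offset":[0,0,0],"roll":-0.166}
  ]
}}

```text
t: 4.8
tool_pos: [0.5316, 0.3162, 0.2186]
orientation: [-1.237, -2.888, 0.0]
force: [-0.1, 0.8, -0.3]
opening: 0.0498
```

{"method": "step_arm", "body": {
  "deltas": [
    {"offset":[0,0,0],"roll":-0.166},
    {"offset":[0,0,0],"roll":-0.16},
    {"offset":[0,0,0],"roll":0},
    {"offset":[0,0,0],"roll":0}
  ]
}}

```text
t: 5.3
tool_pos: [0.5317, 0.3162, 0.2187]
orientation: [0.766, 3.047, -0.0]
force: [-0.5, 0.0, -0.1]
opening: 0.0501
```

```bash
cat >> h.py <<'E'
from scipy.spatial.transform import Rotation as Ro
def go(x,y,z,yaw):
    s=robot.read_state();R=Ro.from_rotvec(s["orientation"]).as_matrix()
    cy=np.degrees(np.arctan2(R[1,1],R[0,1]))
    print("t",round(s["t"],2),"tcp",np.round(s["tool_pos"],4),"yawY",round(cy,2),"tilt",np.round(R[:,2],3),"F",np.round(s["force"],1),"op",round(s["opening"],4))
    d=np.array([x,y,z])-s["tool_pos"];print("tool offset cm",np.round(R.T@d*100,2),"roll",round(np.radians(-((yaw-cy+180)%360-180)),4))
E
python3 -c "
from h import *
go(.5307,.3177,.033,61.8)"
```

```text
t 5.3 tcp [0.5317 0.3162 0.2187] yawY 61.79 tilt [ 0. -0. -1.] F [-0.5  0.  -0.1] op 0.0501
tool offset cm [ 0.15  0.09 18.57] roll -0.0002
```

{"method": "step_arm", "body": {
  "deltas": [
    {"offset":[0.15,0.09,4],"roll":0},
    {"offset":[0,0,4],"roll":0},
    {"offset":[0,0,4],"roll":0},
    {"offset":[0,0,2],"roll":0},
    {"offset":[0,0,2],"roll":0},
    {"offset":[0,0,1.5],"roll":0},
    {"offset":[0,0,1.1],"roll":0},
    {"offset":[0,0,0],"roll":0}
  ]
}}

```text
t: 6.3
tool_pos: [0.5304, 0.3176, 0.032]
orientation: [-0.76, -3.047, 0.001]
force: [0.6, 0.7, -0.7]
opening: 0.0503
```

{"method": "step_arm", "body": {
  "deltas": [
    {"offset":[0,0,0],"roll":0},
    {"offset":[0,0,0],"roll":0},
    {"offset":[0,0,0],"roll":0},
    {"offset":[0,0,0],"roll":0},
    {"offset":[0,0,0],"roll":0},
    {"offset":[0,0,0],"roll":0}
  ],
  "fingers": 0.8,
  "grip_force": 35
}}

```text
t: 7.05
tool_pos: [0.5308, 0.3177, 0.0329]
orientation: [0.76, 3.048, -0.0]
force: [-0.6, -1.5, 3.3]
opening: 0.0157
```

{"method": "step_arm", "body": {
  "deltas": [
    {"offset":[0,0,-0.7],"roll":0},
    {"offset":[0,0,-0.8],"roll":0},
    {"offset":[0,0,0],"roll":0}
  ]
}}

```text
t: 7.42
tool_pos: [0.5313, 0.3181, 0.0486]
orientation: [0.76, 3.047, 0.002]
force: [-0.2, -0.2, -3.5]
opening: 0.0161
```

```bash
python3 -c "
from h import *
go(.5436,.1688,.048,75)
for n in('top','scene'):
    p=cams.read_camera(n);cv2.imwrite('pics/%s2.png'%n,p['pixels'][:,:,::-1])
a=cv2.imread('pics/top2.png')[140:280,90:350];b=cv2.imread('pics/scene2.png')[90:340,60:400]
cv2.imwrite('pics/two2.png',np.vstack([cv2.resize(a,(520,280)),cv2.resize(b,(400,294))] and [cv2.resize(a,(520,280)),cv2.resize(b,(520,310))]))"
```

```text
t 7.42 tcp [0.5313 0.3181 0.0486] yawY 62.0 tilt [ 0.001  0.001 -1.   ] F [-0.2 -0.2 -3.5] op 0.0161
tool offset cm [ -8.1  -12.61   0.05] roll -0.2269
```

View pics/two2.png

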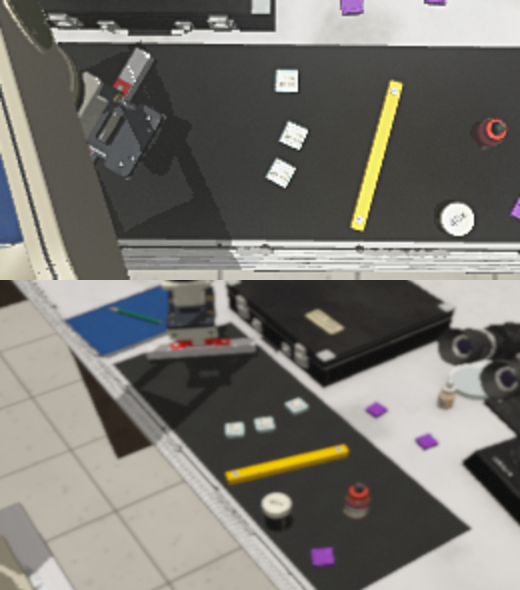

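The bar is held and lifted (about 3 N of weight) with the opening at 16 mm. I rotate it parallel to the rail, then move it behind the boxes.

{"method": "step_arm", "body": {
  "deltas": [
    {"offset":[0,0,0],"roll":-0.114},
    {"offset":[0,0,0],"roll":-0.113},
    {"offset":[0,0,0],"roll":0},
    {"offset":[-0.58,-2.0,0],"roll":0},
    {"offset":[-0.58,-2.0,0],"roll":0},
    {"offset":[-0.58,-2.0,0],"roll":0},
    {"offset":[-0.58,-2.0,0],"roll":0},
    {"offset":[-0.58,-2.0,0],"roll":0},
    {"offset":[-0.58,-2.0,0],"roll":0},
    {"offset":[-0.57,-2.0,0],"roll":0},
    {"offset":[0,0,0],"roll":0},
    {"offset":[0,0,0],"roll":0}
  ]
}}

```text
t: 9.02
tool_pos: [0.5337, 0.172, 0.0477]
orientation: [0.411, 3.115, 0.001]
force: [0.3, 1.6, -3.2]
opening: 0.0154
```

```bash
python3 -c "
from h import *
go(.5339,.1714,.033,75)"
```

```text
t 9.03 tcp [0.5337 0.172  0.0477] yawY 74.97 tilt [ 0.  0. -1.] F [ 0.3  1.6 -3.2] op 0.0154
tool offset cm [-0.03 -0.05  1.47] roll -0.0005
```

{"method": "step_arm", "body": {
  "deltas": [
    {"offset":[0,0,0.7],"roll":0},
    {"offset":[0,0,0.5],"roll":0},
    {"offset":[0,0,0.3],"roll":0},
    {"offset":[0,0,0],"roll":0}
  ]
}}

```text
t: 9.52
tool_pos: [0.5334, 0.1724, 0.0329]
orientation: [-0.409, -3.114, 0.0]
force: [-3.6, 0.3, 2.5]
opening: 0.016
```

```bash
python3 -c "
from h import *
go(.5339,.1714,.033,75)
p=cams.read_camera('scene')
im=cv2.resize(p['pixels'][:,:,::-1],None,fx=3,fy=3,interpolation=2);
import fit
s=robot.read_state()['tool_pos']
for h in fit.hull(p,fit.BAR,(s[0],s[1],np.radians(75))):cv2.polylines(im,[np.int32((h+.5)*3)],True,(0,255,0))
cv2.imwrite('pics/s3.png',im[390:880,390:1080])"
```

```text
t 9.53 tcp [0.5334 0.1724 0.0329] yawY 75.03 tilt [-0.  0. -1.] F [-3.6  0.3  2.5] op 0.016
tool offset cm [-0.07 -0.08 -0.01] roll 0.0006
```

View pics/s3.png

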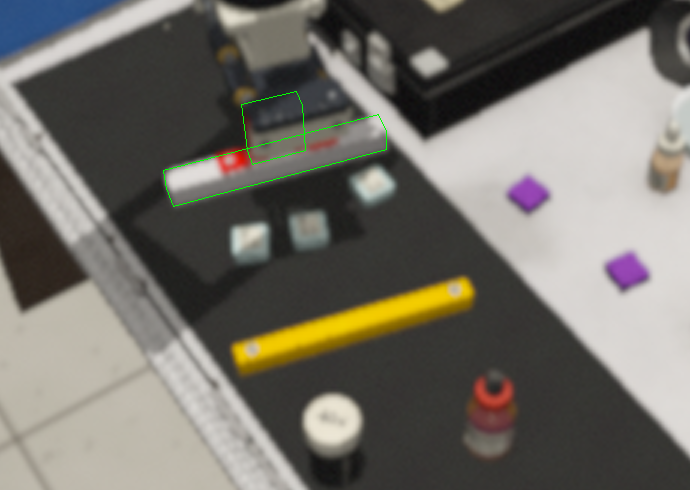

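The picture shows the bar standing on the mat behind all three boxes, parallel to the rail. Now the push.

{"method": "step_arm", "body": {
  "deltas": [
    {"offset":[0,-0.5,0],"roll":0},
    {"offset":[0,-0.8,0],"roll":0},
    {"offset":[0,-0.9,0],"roll":0},
    {"offset":[0,-0.9,0],"roll":0},
    {"offset":[0,-0.9,0],"roll":0},
    {"offset":[0,-0.9,0],"roll":0},
    {"offset":[0,-0.9,0],"roll":0},
    {"offset":[0,-0.9,0],"roll":0},
    {"offset":[0,-0.9,0],"roll":0},
    {"offset":[0,-0.9,0],"roll":0},
    {"offset":[0,-0.9,0],"roll":0},
    {"offset":[0,-0.8,0],"roll":0}
  ]
}}

```text
t: 11.08
tool_pos: [0.5073, 0.0731, 0.0329]
orientation: [0.41, 3.114, 0.001]
force: [2.1, 8.4, 4.3]
opening: 0.0161
```

{"method": "step_arm", "body": {
  "deltas": [
    {"offset":[0,-0.5,0],"roll":0},
    {"offset":[0,-0.5,0],"roll":0},
    {"offset":[0,-0.4,0],"roll":0},
    {"offset":[0,-0.3,0],"roll":0},
    {"offset":[0,0,0],"roll":0}
  ]
}}

```text
t: 11.7
tool_pos: [0.503, 0.0566, 0.0329]
orientation: [0.41, 3.114, -0.001]
force: [0.5, 3.1, 6.1]
opening: 0.0157
```

```bash
cat > st.py <<'E'
from h import *
import fit,sys
R=np.array([.4952,.0036]);a=np.radians(-105);c=np.array([np.cos(a),np.sin(a)]);y=np.array([-c[1],c[0]])
s=robot.read_state();d=s['tool_pos'][:2]-R
print('rail frame',np.round([d@c,d@y],4),'force along rail x',round(float(s['force'][:2]@c),2))
go(*(R-.045*c-.006*y),.033,75)
p=cams.read_camera('scene');im=cv2.resize(p['pixels'][:,:,::-1],None,fx=5,fy=5,interpolation=2)
cv2.imwrite(sys.argv[1],im[850:1430,900:1600])
E
python3 st.py pics/s4.png
```

```text
rail frame [-0.0532 -0.0062] force along rail x -3.09
t 11.7 tcp [0.503  0.0566 0.0329] yawY 74.99 tilt [ 0. -0. -1.] F [0.5 3.1 6.1] op 0.0157
tool offset cm [-0.02 -0.82 -0.01] roll -0.0001
```

View pics/s4.png

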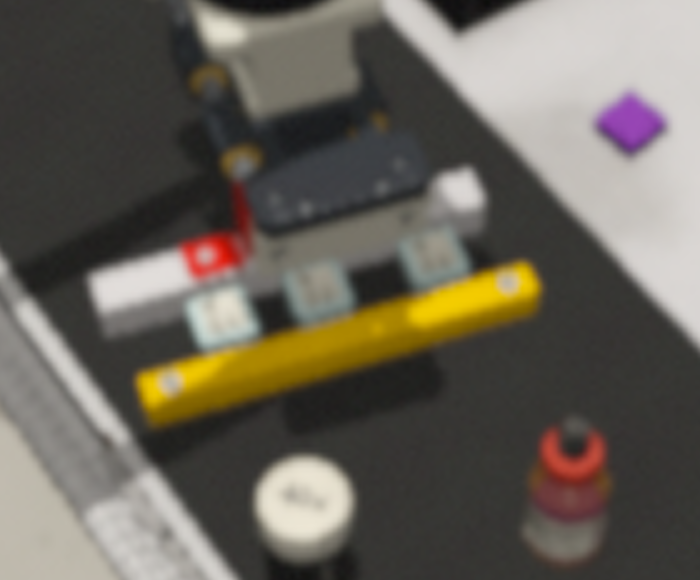

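All three boxes ride on the bar's face, a few mm from the rail. I continue gently until contact.

{"method": "step_arm", "body": {
  "deltas": [
    {"offset":[0,-0.25,0],"roll":0},
    {"offset":[0,-0.25,0],"roll":0},
    {"offset":[0,-0.15,0],"roll":0},
    {"offset":[0,0,0],"roll":0}
  ]
}}

```text
t: 12.25
tool_pos: [0.5013, 0.0505, 0.0328]
orientation: [0.41, 3.114, -0.0]
force: [1.0, 3.5, 4.8]
opening: 0.0163
```

{"method": "step_arm", "body": {
  "deltas": [
    {"offset":[0,-0.1,0],"roll":0},
    {"offset":[0,0,0],"roll":0}
  ]
}}

```text
t: 12.5
tool_pos: [0.5011, 0.0497, 0.0329]
orientation: [0.41, 3.114, 0.0]
force: [1.8, 4.3, 5.5]
opening: 0.0162
```

{"method": "step_arm", "body": {
  "deltas": [
    {"offset":[0,-0.1,0],"roll":0},
    {"offset":[0,0,0],"roll":0}
  ]
}}

```text
t: 12.75
tool_pos: [0.5008, 0.0488, 0.0329]
orientation: [0.41, 3.114, 0.0]
force: [1.7, 4.3, 6.2]
opening: 0.0158
```

No contact yet; keep going 1 mm at a time.

{"method": "step_arm", "body": {
  "deltas": [
    {"offset":[0,-0.1,0],"roll":0},
    {"offset":[0,0,0],"roll":0}
  ]
}}

```text
t: 13.0
tool_pos: [0.5006, 0.0478, 0.0328]
orientation: [0.41, 3.114, 0.0]
force: [1.6, 4.2, 4.9]
opening: 0.0158
```

{"method": "step_arm", "body": {
  "deltas": [
    {"offset":[0,-0.1,0],"roll":0},
    {"offset":[0,0,0],"roll":0}
  ]
}}

```text
t: 13.25
tool_pos: [0.5003, 0.0469, 0.0328]
orientation: [0.41, 3.114, 0.0]
force: [1.7, 4.1, 6.0]
opening: 0.0156
```

```bash
python3 st.py pics/s5.png
```

```text
rail frame [-0.0431 -0.0063] force along rail x -4.45
t 13.25 tcp [0.5003 0.0469 0.0328] yawY 75.0 tilt [ 0. -0. -1.] F [1.7 4.1 6. ] op 0.0156
tool offset cm [-0.03  0.19 -0.02] roll 0.0001
```

{"method": "step_arm", "body": {
  "deltas": [
    {"offset":[0,-0.1,0],"roll":0},
    {"offset":[0,0,0],"roll":0}
  ]
}}

```text
t: 13.55
tool_pos: [0.5002, 0.0467, 0.0329]
orientation: [0.41, 3.114, 0.002]
force: [4.1, 8.2, 4.8]
opening: 0.0157
```

{"method": "step_arm", "body": {
  "deltas": [
    {"offset":[0,-0.1,0],"roll":0},
    {"offset":[0,0,0],"roll":0}
  ]
}}

```text
t: 13.8
tool_pos: [0.5002, 0.0466, 0.0329]
orientation: [0.41, 3.114, 0.005]
force: [4.2, 11.2, 3.9]
opening: 0.0159
```

View pics/s5.png

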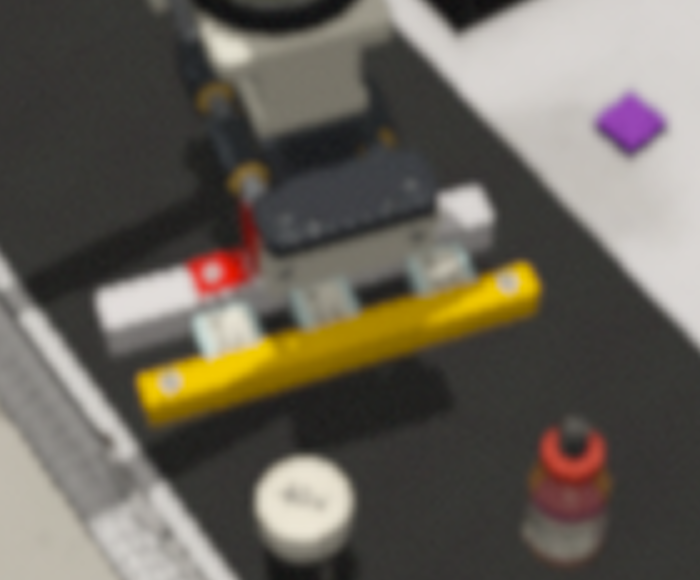

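Contact: the position has stalled and the force is rising. One more small press to square the row, then relax and look.

{"method": "step_arm", "body": {
  "deltas": [
    {"offset":[0,-0.15,0],"roll":0},
    {"offset":[0,0,0],"roll":0},
    {"offset":[0,0,0],"roll":0}
  ]
}}

```text
t: 14.18
tool_pos: [0.5002, 0.0464, 0.0329]
orientation: [0.409, 3.113, 0.008]
force: [6.5, 18.4, 1.7]
opening: 0.0157
```

{"method": "step_arm", "body": {
  "deltas": [
    {"offset":[0,0.15,0],"roll":0},
    {"offset":[0,0.15,0],"roll":0},
    {"offset":[0,0,0],"roll":0}
  ]
}}

```text
t: 14.55
tool_pos: [0.5002, 0.0467, 0.0329]
orientation: [0.409, 3.114, 0.001]
force: [2.4, 4.8, 5.3]
opening: 0.0158
```

{"method": "step_arm", "body": {
  "deltas": [
    {"offset":[0,0,0],"roll":0},
    {"offset":[0,0,0],"roll":0},
    {"offset":[0,0,0],"roll":0},
    {"offset":[0,0,0],"roll":0}
  ],
  "fingers": 3.6
}}

```text
t: 15.05
tool_pos: [0.4996, 0.0462, 0.0323]
orientation: [-0.41, -3.114, 0.0]
force: [0.2, -0.1, -0.8]
opening: 0.036
```

```bash
python3 st.py pics/s6.png
```

```text
rail frame [-0.0423 -0.0067] force along rail x 0.05
t 15.05 tcp [0.4996 0.0462 0.0323] yawY 74.99 tilt [-0.001 -0.    -1.   ] F [ 0.2 -0.1 -0.8] op 0.036
tool offset cm [-0.07  0.27 -0.07] roll -0.0001
```

View pics/s6.png

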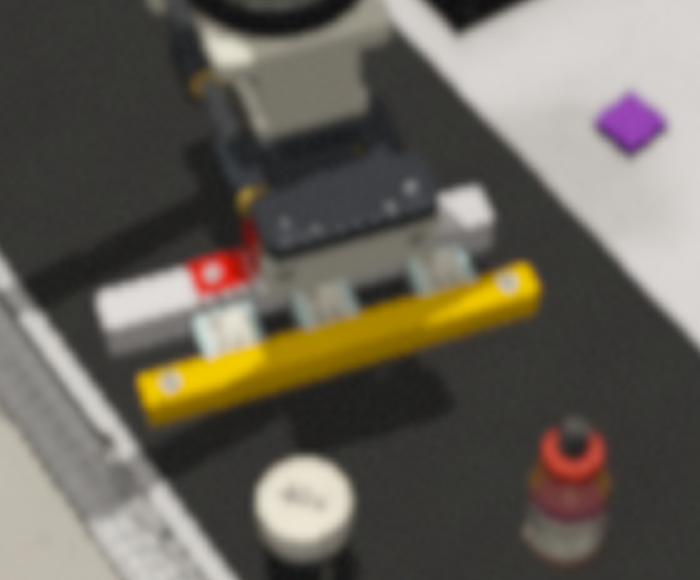

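{"method": "step_arm", "body": {
  "deltas": [
    {"offset":[0,0,-1],"roll":0},
    {"offset":[0,0,-2],"roll":0},
    {"offset":[0,0,-3],"roll":0},
    {"offset":[0,0,-4],"roll":0},
    {"offset":[0,0,-4],"roll":0},
    {"offset":[0,4,-2],"roll":0},
    {"offset":[0,4,0],"roll":0},
    {"offset":[0,4,0],"roll":0},
    {"offset":[0,4,0],"roll":0},
    {"offset":[0,4,0],"roll":0},
    {"offset":[0,4,0],"roll":0},
    {"offset":[0,0,0],"roll":0}
  ]
}}

```text
t: 16.6
tool_pos: [0.562, 0.2808, 0.193]
orientation: [0.406, 3.115, 0.001]
force: [-1.8, -0.9, 0.3]
opening: 0.036
```

```bash
cat > fin.py <<'E'
from fit import *
T,C=cams.read_camera("top"),cams.read_camera("scene")
print(robot.read_state()["tool_pos"])
R=np.array([.4952,.0036]);a=np.radians(-105);c=np.array([np.cos(a),np.sin(a)]);y=np.array([-c[1],c[0]])
o=[]
for p,(u0,v0,u1,v1) in((T,(230,170,360,260)),(C,(180,170,320,300))):
    o.append(cv2.resize(p["pixels"][v0:v1,u0:u1,::-1],((u1-u0)*560//(v1-v0)//2 if 0 else 395,(v1-v0)*395//(u1-u0)),interpolation=2))
h=max(i.shape[0] for i in o);cv2.imwrite("pics/fin.png",np.hstack([cv2.copyMakeBorder(i,0,h-i.shape[0],0,0,0) for i in o]))
E
python3 fin.py
```

```text
[0.561948   0.27837563 0.19293007]
```

View pics/fin.png

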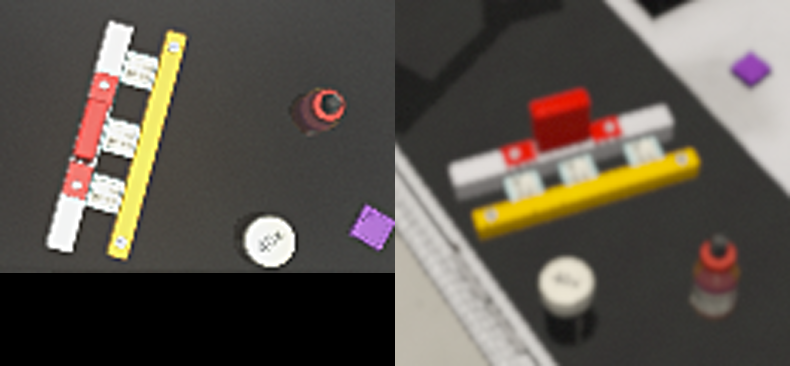

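All three boxes are flush between the bar and the rail, within its length. The bar stands upright, and the bottle and canister haven't moved. Handing in.

```bash
python3 -c "
from h import *
print(robot.close_job(), robot.read_state()['t'])"
```

```text
the job is handed in; nothing more can be done
the job is handed in; nothing more can be done
```

The three light-blue boxes lie in a row against the front of the yellow rail, and I handed the job in at about 17 s. I picked up the straightedge by its red grip and set it down behind all three boxes, parallel to the rail. One continuous forward sweep then carried them to the rail. After that I eased off, let go and retracted.

- **Final pictures (both cameras):** the boxes are flush between the bar and the rail and within its length. The bar stands upright and is released. The bottle, canister and purple look-alikes look untouched. I did not take a numeric fit of the final poses.
- **Contact:** the bar stalled with the push force rising from about 4 N to about 19 N.
- **Disagreement:** contact came about 2 mm further along than my camera estimate, which is within the stated calibration error.

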